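Face up the pantry riser and put out the full canister

ROBOT

A 6-joint arm with a two-finger parallel gripper is mounted at the origin on the work surface. World frame = base frame: x ahead of the robot, y to its left, z up, the work surface at z = 0. Lengths are in m, angles in rad, forces in N, time in s.
With the tool pointing down it reaches from about 0.35 to 0.875 m from the base axis. Payload 4.2 kg.
Tool frame: the origin (TCP) lies midway between the tips of the shut fingers; the grasp point (between the pads) lies 19 mm behind it; z points along the fingers, y is the line along which they close (so a half turn about z gives the same grasp; the last joint's range is limited). The gripper opens to 85 mm and grips with 20 to 120 N. Pads are 22 mm wide; open, the fingers measure 114 mm over their backs; the gripper's body (76 mm by 85 mm) begins 54 mm behind the grasp point. The pads swing forward as they close: fully open they stand 13 mm farther back than shut.
Start: joints at [1.605, 0.385, 0.008, 0, -1.194, -0.259], TCP at [0.139, 0.609, 0.231] pointing down, gripper open.
Joint ranges: [-3.14, 3.14], [-1.21, 2.06], [-1.07, 1.41], [-3.16, 2.05], [-2.99, -0.16], [-3.1, 3.1]. Speed limits (rad/s): [2.79, 2.79, 3.14, 3.14, 3.14, 3.14].

INTERFACE

Orientations are given as a 3x3 rotation matrix whose columns are the frame's x, y, z axes.
In Python, from cell import status, get_image, workorder gives the robot as it stands.
- The arm moves only by the tool step_arm, never from a script. Its argument "plan" is a list of rows, each a list of 2 entries, a list of its own where there are three numbers: the shift along the world's x, y, z in m, then the turn, a rotation vector about the world's x, y, z in degrees. A call has 1 to 20 rows; each row shifts and turns the commanded pose from where the row before left it; what a row does not reach is not made up. A row lasts 1/8 s, in which the tool goes at most 62.5 mm and 10.7 degrees, less where a joint would pass 70% of its speed; a pose out of reach is approached as far as the arm can. A call with a gripper value outside its range is refused whole. "jaw" is the finger opening in m, from 0 to 0.0854, set as the call begins (left out, the last holds). The fingers move at their own pace and stop on an object; "squeeze" is the grip in N (left out, the last holds). Time passes only in rows, so rows that do not move let the fingers close. It gives the time, the measured TCP pose, the force, the opening and the grip force at its end, in the units of the state.
- status.sense(): the state, without advancing time (a new reading comes with each control period).
- get_image(name): name is "scene" or "top"; returns a dict with "pixels" (400x640x3 uint8, red, green, blue), "fx", "fy", "cx", "cy" (pixels), "distortion" ([k1, k2, p1, p2, k3] as OpenCV has them; the pictures are not rectified), "position" and "attitude" of the camera in the world. Camera axes: x right, y up, looking along -z (the intrinsics and any distortion apply to the point x, -y, -z); pixel columns grow to the right and rows downward; lengths in m; the calibration is good to about 2 mm. A picture is of the moment at which its call begins. There is no depth.
- workorder.job_done(): hands the job in; it is judged then, once.
The state is a dict: "clock": time; "joint_positions": joint angles; "joint_velocities": joint speeds; "joint_efforts": joint torques, N m; "position": TCP position; "eef_rot": TCP orientation; "force": force on the tool from outside, world axes, zero at the start; "torque": the same for the moment, N m; "gripper_width": finger opening in m; "gripper_force": force on a finger pad.
Only numpy, scipy, OpenCV 4.12 (cv2) and the standard library are available. Lean on these libraries where they do the work, as an engineer would, in place of code of your own. Each camera call takes 0.05 s, during which the arm holds its last target. There are 200 camera calls.

TASK

Set out the goods on the two-step pantry riser: stand the oblong tin on the upper step midway between the glass jar and the bottle, broad face squarely to the front; put the flat round tin on the lower step straight in front of the jar with the small round tin centred on top of it. Of the three look-alike closed canisters only one is full: find it by lifting and stand it on the lower step straight in front of the bottle; the two empty ones stay, or go back, where they stood. Leave everything upright and wholly on its step, without shifting the jar and the bottle.

Things in the scene. Friction and masses are not known exactly. Their poses are not given: they have to be found in the camera images.
- riser: fixed brown wooden two-step riser on the robot's left, 200 mm deep (x), 340 mm wide (y). Origin: centre of its underside. Its front (-x side) faces roughly to the robot, yaw 0.3 to 0.55 rad. Lower step: x = -100 to 0 mm, top 40 mm up; upper step: x = 0 to +100 mm, top 85 mm up. 'In front of' means towards its -x side.
- jar: round glass storage jar with a flat wooden lid, 73 mm across, 120 mm tall, standing loose on the upper step at one end, centre 58 mm behind the riser's middle line (riser x = +58 mm) and 115 mm to one side (riser y = +115 or -115 mm); the bottle has the other end. Origin: centre of its underside. Its own yaw means nothing.
- bottle: small green glass bottle with paper label and black cap, 52 mm across, 140 mm tall, standing loose on the upper step at the other end from the jar (riser x = +58 mm, y = -115 or +115 mm). Origin: centre of its underside. Its own yaw means nothing.
- oblong_tin: bare metal oblong tin, paper labels on its two broad faces, on the worktop: 48 mm thick (its x), 76 mm broad (its y), 100 mm tall plus a round press lid 40 mm across, 10 mm high. The broad faces look along its x and -x. 0.24 kg. Origin: centre of its underside.
- flat_tin: low round food tin, 66 mm across, 40 mm tall, metal ends and paper band, 0.14 kg. Origin: centre of its underside. It, the other goods, a pepper mill (52 mm across, 152 mm tall) and a ramekin (72 mm across, 42 mm tall) stand upright, shuffled, on the worktop on the robot's right, at least 110 mm from centre to centre.
- small_tin: small round food tin, 52 mm across, 38 mm tall, metal ends and paper band, on the worktop; 0.10 kg. Origin: centre of its underside, z up.
- canister_a: one of three look-alike closed storage canisters standing upright on the worktop: grey round tin 64 mm across with a flat wooden lid of the same width, lid fixed on, 105 mm tall over all. One of the three is full (about 0.5 kg), the other two empty (about 0.1 kg); only the weight tells. Origin: centre of its underside, z up.
- canister_b: one of three look-alike closed storage canisters standing upright on the worktop: grey round tin 64 mm across with a flat wooden lid of the same width, lid fixed on, 105 mm tall over all. One of the three is full (about 0.5 kg), the other two empty (about 0.1 kg); only the weight tells. Origin: centre of its underside, z up.
- canister_c: one of three look-alike closed storage canisters standing upright on the worktop: grey round tin 64 mm across with a flat wooden lid of the same width, lid fixed on, 105 mm tall over all. One of the three is full (about 0.5 kg), the other two empty (about 0.1 kg); only the weight tells. Origin: centre of its underside, z up.
Not all that is in view belongs to the job. What is shaped like the canister_a but yellow is not meant.

How it is judged:
By the outcome, as a careful person would: the job done as asked, in the order asked, and still so for the second after the job is handed in, with the robot touching nothing.
It also fails if it takes over 152 s, if anything falls off the work surface, if the arm or the gripper's body presses on something with over 40 N, if the wrist force passes 120 N, or if a joint passes its speed limit or range.

## Working session

There is one attempt and no reset: what is moved stays moved. The work goes in short steps, Python scripts to look and compute and a tool call to move; the robot and the scene stay as the last step left them, time stands still between calls to the robot, and variables do not carry over. Pictures are saved under pics/ and viewed, at most 14 in all, crops included, and the job is handed in when it is done.

Besides the shell and the picture viewer there is one more tool, called after ">>>" by a JSON object that holds its "api" and its "payload", one argument or row to a line. step_arm: Moves the arm, as the interface text tells. Its arguments: {"type":"object","properties":{"plan":{"type":"array"},"jaw":{"type":"number"},"squeeze":{"type":"number"}},"required":["plan"]}

```bash
ls; mkdir -p pics; cat > h.py <<'E'
import numpy as np, cv2
from cell import status,get_image,workorder
def grab(n,fn=None):
    im=get_image(n)
    if fn: cv2.imwrite('pics/'+fn,im['pixels'][:,:,::-1])
    return im
def ray(im,uv):
    K=np.array([[im['fx'],0,im['cx']],[0,im['fy'],im['cy']],[0,0,1]])
    p=cv2.undistortPoints(np.array(uv,float).reshape(-1,1,2),K,np.array(im['distortion'],float)).reshape(-1,2)
    d=np.c_[p[:,0],-p[:,1],-np.ones(len(p))]@np.array(im['attitude']).T
    return np.array(im['position']),d
def onz(im,uv,z):
    o,d=ray(im,uv); return o+d*((z-o[2])/d[:,2])[:,None]
def tri(im1,uv1,im2,uv2):
    o1,d1=ray(im1,uv1);o2,d2=ray(im2,uv2);d1=d1[0];d2=d2[0]
    A=np.c_[d1,-d2];s=np.linalg.lstsq(A,o2-o1,rcond=None)[0]
    a=o1+s[0]*d1;b=o2+s[1]*d2
    return (a+b)/2,np.linalg.norm(a-b)
def proj(im,P):
    P=(np.array(P,float).reshape(-1,3)-im['position'])@np.array(im['attitude'])
    K=np.array([[im['fx'],0,im['cx']],[0,im['fy'],im['cy']],[0,0,1]])
    q=np.c_[P[:,0],-P[:,1],-P[:,2]]
    return cv2.projectPoints(q,np.zeros(3),np.zeros(3),K,np.array(im['distortion'],float))[0].reshape(-1,2)
E
python3 - <<'E'
from h import *
for n in('scene','top'):
    im=grab(n,n+'0.png'); print({k:np.round(v,3).tolist() for k,v in im.items() if k!='pixels'})
print(status.sense())
E
```

```text
pics
{'fx': 385.336, 'fy': 385.336, 'cx': 315.675, 'cy': 202.568, 'distortion': [-0.023, 0.0, 0.0, 0.0, 0.0], 'position': [1.197, 0.054, 0.886], 'attitude': [[-0.066, -0.794, 0.605], [0.998, -0.044, 0.051], [-0.014, 0.607, 0.795]]}
{'fx': 444.51, 'fy': 444.51, 'cx': 312.697, 'cy': 202.268, 'distortion': [-0.071, 0.0, 0.0, 0.0, 0.0], 'position': [0.468, -0.018, 1.156], 'attitude': [[0.024, 0.991, -0.131], [-1.0, 0.022, -0.018], [-0.015, 0.132, 0.991]]}
{'clock': 0.1, 'joint_positions': array([ 1.60459316e+00,  3.85503355e-01,  6.77475111e-03, -4.23986159e-04,
       -1.19400845e+00, -2.58595403e-01]), 'joint_velocities': array([-0.0005948 , -0.00218014,  0.00238214,  0.00090422, -0.00104796,
       -0.00050159]), 'joint_efforts': array([-1.99205468e-03, -3.93317699e+01,  1.88928795e+01,  4.19789225e+00,
       -2.57249252e-03,  4.36870423e-06]), 'position': array([0.13919138, 0.60877439, 0.2303231 ]), 'eef_rot': array([[ 9.74804175e-01, -2.23062127e-01, -3.28442180e-04],
       [-2.23062339e-01, -9.74802226e-01, -1.95290517e-03],
       [ 1.15453013e-04,  1.97696320e-03, -9.99998039e-01]]), 'force': array([-0.47555343,  0.11566349, -0.39795855]), 'torque': array([-0.01962986,  0.03678726, -0.00070555]), 'gripper_force': 0.0, 'gripper_width': 0.08530846273171924}
```

View pics/scene0.png

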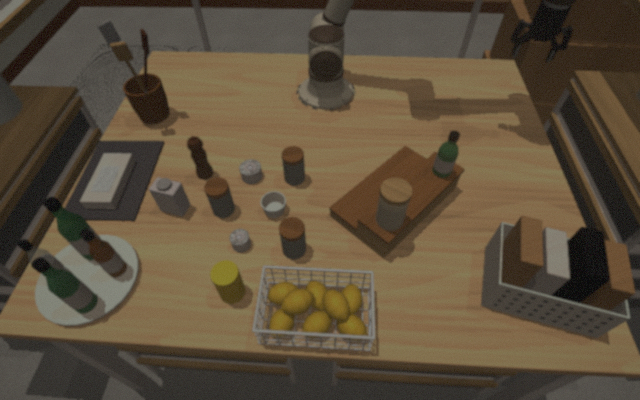

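View pics/top0.png

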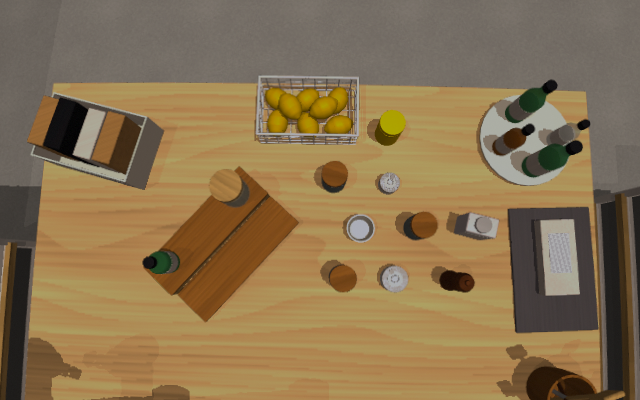

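The top view shows canisters at (333,177), (421,226) and (343,277), and a yellow decoy at (390,127). The small round tin is at (390,183), the larger flat tin at (395,278), and the ramekin (not wanted) at (360,228). The oblong tin is at (480,226), the pepper mill at (457,281), the jar at (228,187) and the bottle at (160,262). I'll check these choices in a close crop of each view.

```bash
python3 - <<'E'
import cv2
a=cv2.imread('pics/top0.png')[90:310,310:510]; cv2.imwrite('pics/topc.png',cv2.convertScaleAbs(cv2.resize(a,None,fx=2.7,fy=2.7,interpolation=cv2.INTER_CUBIC),alpha=1.3))
a=cv2.imread('pics/scene0.png')[125:305,140:320]; cv2.imwrite('pics/scc.png',cv2.convertScaleAbs(cv2.resize(a,None,fx=3.3,fy=3.3,interpolation=cv2.INTER_CUBIC),alpha=1.8))
a=cv2.imread('pics/top0.png')[155:325,135:305]; cv2.imwrite('pics/topr.png',cv2.convertScaleAbs(cv2.resize(a,None,fx=3.5,fy=3.5,interpolation=cv2.INTER_CUBIC),alpha=1.5))
a=cv2.imread('pics/scene0.png')[125:255,325:470]; cv2.imwrite('pics/scr.png',cv2.convertScaleAbs(cv2.resize(a,None,fx=4,fy=4,interpolation=cv2.INTER_CUBIC),alpha=1.8))
E
```

```text
(no output)
```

View pics/topc.png

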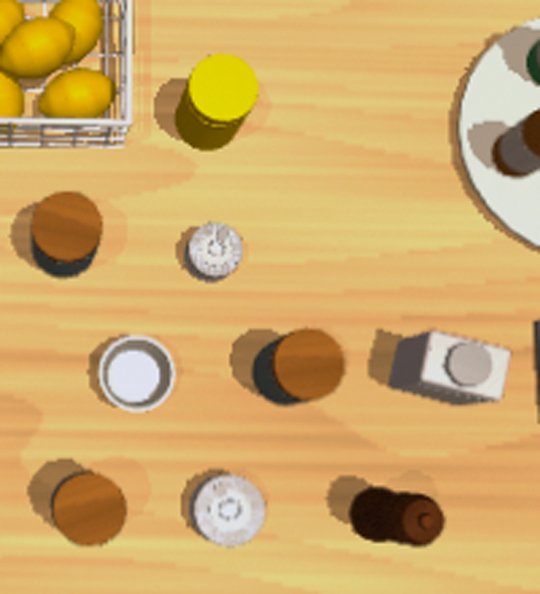

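View pics/scc.png

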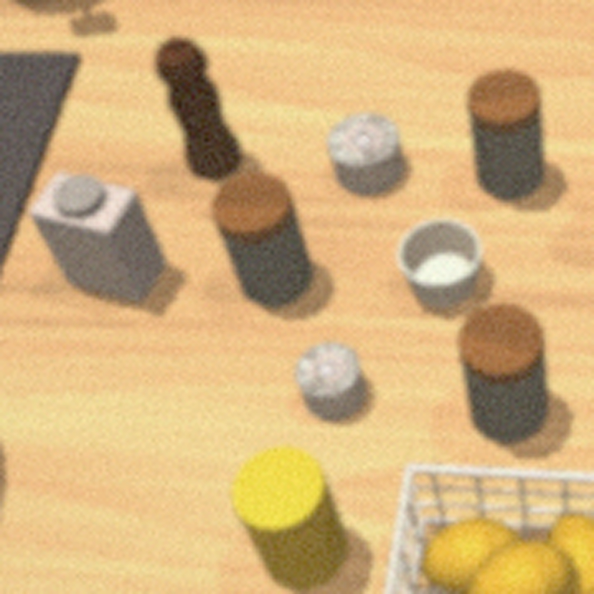

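View pics/topr.png

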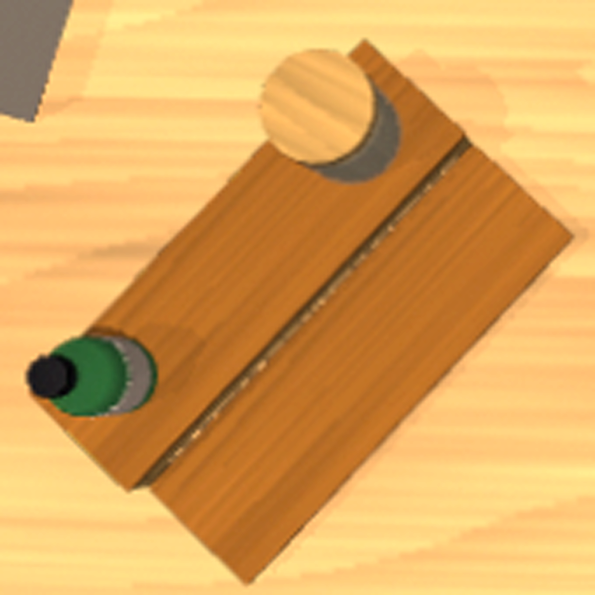

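View pics/scr.png

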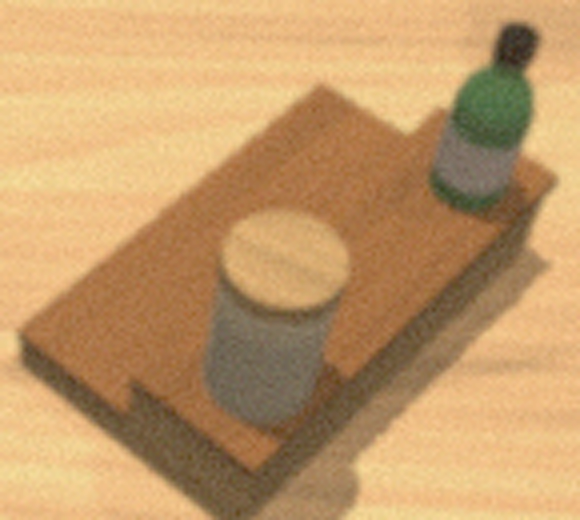

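The crops confirm the choices: three brown-lidded canisters, a smaller tin at topc (215,250), a larger tin at topc (228,509), and the oblong tin's lid at topc (469,362). The riser's lower front corners are at topr (573,236) and (249,583). Next I measure with masks and triangulate.

```bash
cat > meas.py <<'E'
from h import *
T=grab('top');S=grab('scene')
def blob(im,seed,tol,r=30):
    a=cv2.GaussianBlur(im['pixels'],(3,3),0).astype(np.float32)
    a=cv2.cvtColor(a.astype(np.uint8),cv2.COLOR_RGB2LAB).astype(float)
    u,v=map(int,np.round(seed)); ref=np.median(a[v-2:v+3,u-2:u+3].reshape(-1,3),0)
    m=(np.linalg.norm((a-ref)*[.6,1,1],axis=2)<tol).astype(np.uint8)
    w=np.zeros_like(m); w[max(v-r,0):v+r,max(u-r,0):u+r]=1; m*=w
    m=cv2.morphologyEx(m,cv2.MORPH_CLOSE,np.ones((5,5),np.uint8))
    n,l,st,c=cv2.connectedComponentsWithStats(m)
    k=l[v,u]
    if k==0: return None
    cs=cv2.findContours((l==k).astype(np.uint8),0,1)[0]; e=cv2.fitEllipse(cv2.convexHull(max(cs,key=len)))
    return np.array(e[0]),np.round(e[1],1)
L={'A':((334.8,174.1),(292.1,228.6)),'B':((424.4,225.2),(216.4,187.4)),'C':((343,278.5),(292.7,154.7)),
'small':((389.6,182.6),(240,237.1)),'flat':((394.4,278.5),(250.3,166.8)),'oblid':((483.7,224.1),(164.2,184.1)),
'jar':((226,186),(396.5,190)),'cap':((148.7,262.7),(454.2,136))}
if __name__=='__main__':
  for n,(t,s) in L.items():
    P,g=tri(T,t,S,s); print(n,'hand',P.round(4),round(g,4))
    bt=blob(T,t,16);bs=blob(S,s,16)
    if bt and bs:
        P,g=tri(T,bt[0],S,bs[0]); print('   mask',P.round(4),round(g,4),bt[0].round(1),bt[1],bs[0].round(1),bs[1])
  for n,t,s in [('fr',(573,236),(20,340)),('fl',(249,583),(320,85)),('ufr',(465,143),(133,385)),('br',(363,40),(255,470))]:
    t=np.array(t)/3.5+[135,155]; s=np.array(s)/4+[325,125]
    P,g=tri(T,t,S,s);print(n,P.round(4),round(g,4))
E
python3 meas.py
```

```text
A hand [ 0.6787 -0.0499  0.095 ] 0.0015
   mask [ 0.6808 -0.0515  0.083 ] 0.017 [331.6 174.7] [25.9 32.5] [287.9 232.1] [35.1 70.7]
B hand [ 0.559  -0.2663  0.0952] 0.0017
   mask [ 0.5644 -0.2588  0.0806] 0.0148 [416.5 224. ] [28.2 41.4] [216.7 192.4] [28.2 90.3]
C hand [ 0.4291 -0.0737  0.097 ] 0.0011
   mask [ 0.4334 -0.0665  0.0431] 0.0007 [338.6 275.9] [26.9 37.1] [295.8 168.7] [29.5 48.9]
small hand [ 0.6719 -0.1923  0.0322] 0.0023
   mask [ 0.673  -0.1931  0.0399] 0.0005 [389.8 181.7] [17.9 18.5] [238.5 235.8] [16.6 22.8]
flat hand [ 0.4296 -0.2044  0.0395] 0.0008
   mask [ 0.4287 -0.2061  0.0398] 0.0014 [394.7 278.9] [24.1 24.8] [249.4 166.5] [16.6 25.2]
oblid hand [ 0.5634 -0.4058  0.1055] 0.0024
   mask [ 0.5653 -0.4169  0.0526] 0.0105 [482.  224.9] [31.9 34.9] [167.8 196.8] [40.6 53.4]
jar hand [0.627  0.1919 0.1978] 0.0022
   mask [0.6317 0.1999 0.2431] 0.041 [207.4 180.1] [ 53.1 110.3] [393.5 180.4] [66.6 74.4]
cap hand [0.4552 0.346  0.2135] 0.0006
   mask [0.4561 0.3441 0.2114] 0.0012 [149.8 262.3] [11.2 13. ] [453.1 136.8] [ 8.6 13.6]
fr [0.5652 0.0387 0.0244] 0.0031
fl [0.3112 0.2624 0.0323] 0.0026
ufr [0.6264 0.1145 0.0644] 0.0014
br [0.6962 0.1875 0.0806] 0.0008
```

```bash
cat > m2.py <<'E'
from h import *
T=grab('top');S=grab('scene')
for im,n,pts in ((T,'T',{'lid':(335,174),'body':(334,188),'table':(300,190),'shad':(315,177),'riser':(250,240),'low':(240,260),'jarlid':(226,184),'riserface':(198,278),'frontout':(262,286),'smalltop':(390,176),'oblTop':(474,216)}),(S,'S',{'lid':(292,154),'body':(292,172),'table':(330,150),'shad':(306,180),'riser':(400,165),'jarlid':(396,190),'oblTop':(154,187),'oblSide':(170,203),'tinTop':(250,165),'tinside':(252,178)})):
    h=cv2.cvtColor(im['pixels'],cv2.COLOR_RGB2HSV)
    for k,(u,v) in pts.items(): print(n,k,np.median(h[v-1:v+2,u-1:u+2].reshape(-1,3),0))
E
python3 m2.py
```

```text
T lid [ 14. 201. 111.]
T body [40. 20. 39.]
T table [ 22. 118. 174.]
T shad [ 16. 141. 125.]
T riser [ 15. 202. 126.]
T low [ 15. 202. 130.]
T jarlid [ 17. 154. 151.]
T riserface [ 15. 202. 129.]
T frontout [ 17. 134. 175.]
T smalltop [ 13.  29. 142.]
T oblTop [ 18.  16. 172.]
S lid [ 14. 141.  88.]
S body [19. 48. 52.]
S table [ 20. 101. 134.]
S shad [ 16. 112.  86.]
S riser [ 13. 149.  99.]
S jarlid [ 17. 121. 114.]
S oblTop [ 12.  31. 131.]
S oblSide [14. 51. 71.]
S tinTop [ 13.  26. 116.]
S tinside [16. 50. 72.]
```

```bash
cat > m3.py <<'E'
from h import *
T=grab('top');S=grab('scene')
HT=cv2.cvtColor(cv2.GaussianBlur(T['pixels'],(3,3),0),cv2.COLOR_RGB2HSV).astype(int)
HS=cv2.cvtColor(cv2.GaussianBlur(S['pixels'],(5,5),0),cv2.COLOR_RGB2HSV).astype(int)
brT=(HT[...,1]>168)&(HT[...,2]>60); brS=(HS[...,1]>124)&(HS[...,2]>66)
meT=(HT[...,1]<75)&(HT[...,2]>100); meS=(HS[...,1]<62)&(HS[...,2]>88)
def comp(m,seed,r):
    m=m.astype(np.uint8); u,v=map(int,np.round(seed)); w=np.zeros_like(m); w[v-r:v+r+1,u-r:u+r+1]=1; m=m*w
    m=cv2.morphologyEx(m,cv2.MORPH_CLOSE,np.ones((3,3),np.uint8))
    l=cv2.connectedComponents(m)[1]; sub=l[v-3:v+4,u-3:u+4]; sub=sub[sub>0]; 
    if len(sub)==0: return None
    c=max(cv2.findContours((l==np.bincount(sub).argmax()).astype(np.uint8),0,1)[0],key=len)
    return c
def ell(m,seed,r=20):
    c=comp(m,seed,r)
    if c is None: return np.array(seed),0
    e=cv2.fitEllipse(cv2.convexHull(c)); return np.array(e[0]),np.round(e[1],1)
if __name__=='__main__':
  for n,t,s,mt,ms,z in [('A',(334.5,173.8),(291.7,228.2),brT,brS,.105),('B',(424,225),(216,187),brT,brS,.105),('C',(342.7,278.2),(292.4,154.4),brT,brS,.105),
   ('small',(389.3,182.3),(239.6,236.7),meT,meS,.038),('flat',(394.1,278.2),(250,166.5),meT,meS,.04)]:
    et=ell(mt,t);es=ell(ms,s)
    P,g=tri(T,et[0],S,es[0]); print(n,P.round(4),round(g,4),'T@z',onz(T,et[0],z)[0].round(4),'S@z',onz(S,es[0],z)[0].round(4),et[0].round(1),et[1],es[0].round(1),es[1])
  c=comp(meT,(474,216),28); b=cv2.minAreaRect(c); print('obl',b); p=cv2.boxPoints(b); print(onz(T,p,.1).round(4))
  c=comp(meS,(154,187),28); b=cv2.minAreaRect(c); print('oblS',b); print(onz(S,cv2.boxPoints(b),.1).round(4))
  # riser front edge in top
  c=comp(brT,(240,270),110).reshape(-1,2).astype(float)
  def line(a,b,z,d=3):
    a=np.array(a)/3.5+[134.6,154.6];b=np.array(b)/3.5+[134.6,154.6];u=(b-a)/np.linalg.norm(b-a)
    t=(c-a)@u; o=(c-a)@[-u[1],u[0]]; k=(abs(o)<d)&(t>4)&(t<np.linalg.norm(b-a)-4)
    W=onz(T,c[k],z)[:,:2]; vx,vy,x,y=cv2.fitLine(W.astype(np.float32),cv2.DIST_HUBER,0,.01,.01).ravel(); return k.sum(),np.array([x,y]),np.array([vx,vy])
  R={}
  for n,a,b,z in [('front',(573,236),(249,583),.04),('rlow',(573,236),(470,148),.04),('llow',(152,488),(249,583),.04),('back',(275,145),(90,330),.085),('rup',(363,40),(465,140),.085),('lup',(45,405),(133,488),.085)]:
    k,p,v=line(a,b,z); R[n]=(p,v); print(n,k,p.round(4),'ang',np.degrees(np.arctan2(v[1],v[0])).round(2))
  def X(a,b): 
    (p,u),(q,v)=R[a],R[b]; s=np.linalg.solve(np.c_[u,-v],q-p); return p+s[0]*u
  for a,b in [('front','rlow'),('front','llow'),('back','rup'),('back','lup')]: print(a,b,X(a,b).round(4))
E
python3 m3.py
```

```text
A [ 0.6793 -0.0498  0.1005] 0.0014 T@z [ 0.6783 -0.049   0.105 ] S@z [ 0.6823 -0.0499  0.105 ] [334.2 173.5] [25.4 25.7] [291.4 227.6] [21.6 24.8]
B [ 0.5605 -0.265   0.1024] 0.0025 T@z [ 0.56   -0.2631  0.105 ] S@z [ 0.5626 -0.2652  0.105 ] [423.7 224.4] [25.9 26.3] [215.4 186.1] [18.2 24.2]
C [ 0.4305 -0.0736  0.1013] 0.0012 T@z [ 0.4306 -0.0729  0.105 ] S@z [ 0.4342 -0.0736  0.105 ] [342.6 278. ] [26.  26.8] [292.2 154. ] [16.4 20.9]
small [ 0.6731 -0.1929  0.0352] 0.0008 T@z [ 0.6725 -0.192   0.038 ] S@z [ 0.6749 -0.1925  0.038 ] [389.4 182. ] [19.4 20. ] [238.9 236.9] [15.8 19.2]
flat [ 0.4295 -0.2058  0.0377] 0.002 T@z [ 0.4294 -0.2045  0.04  ] S@z [ 0.4315 -0.2062  0.04  ] [394.3 278.6] [26.  26.7] [249.4 167.1] [14.9 22.1]
obl ((481.3235778808594, 225.70590209960938), (32.01470184326172, 21.10059928894043), 14.03624439239502)
[[ 0.5442 -0.3591  0.1   ]
 [ 0.5936 -0.3724  0.1   ]
 [ 0.5764 -0.4477  0.1   ]
 [ 0.5271 -0.4339  0.1   ]]
oblS ((164.96817016601562, 186.15121459960938), (28.94447135925293, 15.244775772094727), 11.888657569885254)
[[ 0.5835 -0.441   0.1   ]
 [ 0.5312 -0.4498  0.1   ]
 [ 0.5482 -0.3651  0.1   ]
 [ 0.5993 -0.359   0.1   ]]
front 93 [0.4401 0.1488] ang -41.49
rlow 23 [0.5968 0.0746] ang 48.89
llow 22 [0.3459 0.2981] ang 48.24
back 49 [0.5558 0.3094] ang -41.49
rup 25 [0.6627 0.1502] ang 48.82
lup 26 [0.4085 0.3696] ang 49.96
front rlow [0.5651 0.0383]
front llow [0.313  0.2612]
back rup [0.6946 0.1866]
back lup [0.4422 0.4098]
```

>>> {"api": "step_arm", "payload": {
  "plan": [
    [[0, 0, 0.035], [0, 0, 0]],
    [[0, 0, 0.035], [0, 0, 0]],
    [[0, 0, 0.03], [0, 0, 0]],
    [[0.024, -0.038, 0], [0, 0, -3.5]],
    [[0.024, -0.038, 0], [0, 0, -3.5]],
    [[0.024, -0.038, 0], [0, 0, -3.5]],
    [[0.024, -0.038, 0], [0, 0, -3.5]],
    [[0.024, -0.038, 0], [0, 0, -3.5]],
    [[0.024, -0.038, 0], [0, 0, -3.5]],
    [[0.024, -0.038, 0], [0, 0, -3.5]],
    [[0.024, -0.038, 0], [0, 0, -3.5]],
    [[0.024, -0.038, 0], [0, 0, -3.5]],
    [[0.024, -0.038, 0], [0, 0, -3.5]],
    [[0.024, -0.038, 0], [0, 0, -3.5]],
    [[0.024, -0.038, 0], [0, 0, -3.5]],
    [[0.024, -0.038, 0], [0, 0, -3.5]],
    [[0.024, -0.038, 0], [0, 0, -3.5]],
    [[0.024, -0.038, 0], [0, 0, -3.5]],
    [[0.024, -0.038, 0], [0, 0, -3.5]]
  ],
  "jaw": 0.085,
  "squeeze": 40
}}

```text
clock: 2.78
position: [0.5239, -0.0001, 0.3315]
eef_rot: [[0.358, -0.934, 0.001], [-0.934, -0.358, 0.0], [-0.0, -0.001, -1.0]]
force: [0.4, 1.0, 1.1]
gripper_width: 0.0851
gripper_force: 0.0
```

>>> {"api": "step_arm", "payload": {
  "plan": [
    [[0.0037, -0.0404, 0], [0, 0, -3.4]],
    [[0.0037, -0.0404, 0], [0, 0, -3.4]],
    [[0.0037, -0.0404, 0], [0, 0, -3.4]],
    [[0.0037, -0.0404, 0], [0, 0, -3.4]],
    [[0.0037, -0.0404, 0], [0, 0, -3.4]],
    [[0.0037, -0.0404, 0], [0, 0, -3.4]],
    [[0.0037, -0.0404, 0], [0, 0, -3.4]],
    [[0.0037, -0.0404, 0], [0, 0, -3.4]],
    [[0.0037, -0.0404, 0], [0, 0, -3.4]],
    [[0.0037, -0.0404, 0], [0, 0, 0]],
    [[0, 0, -0.04], [0, 0, 0]],
    [[0, 0, -0.04], [0, 0, 0]],
    [[0, 0, -0.04], [0, 0, 0]],
    [[0, 0, -0.04], [0, 0, 0]],
    [[0, 0, 0], [0, 0, 0]]
  ]
}}

```text
clock: 4.65
position: [0.5583, -0.4017, 0.1673]
eef_rot: [[-0.165, -0.986, -0.007], [-0.986, 0.165, 0.004], [-0.003, 0.008, -1.0]]
force: [-0.4, -0.4, 1.1]
gripper_width: 0.0848
gripper_force: 0.0
```

```bash
python3 - <<'E'
from h import *
a=grab('top')['pixels'][170:290,400:560,::-1]; cv2.imwrite('pics/t1.png',cv2.resize(a,None,fx=4,fy=4))
a=grab('scene')['pixels'][120:240,110:270,::-1]; cv2.imwrite('pics/s1.png',cv2.resize(a,None,fx=4,fy=4))
s=status.sense(); print(s['joint_positions'].round(3))
E
```

```text
[-3.900e-01  5.360e-01  1.050e-01  1.000e-03 -1.138e+00  2.240e-01]
```

View pics/s1.png

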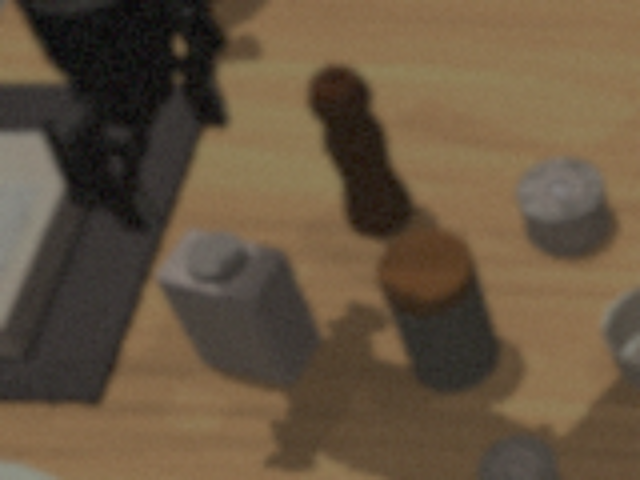

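Scene crop: the oblong tin stands with its lid at (215,255), and the finger tips at (205,115) and (130,220) straddle its thickness in the right direction. I'll check numerically whether the gripper is centred over the tin.

```bash
python3 - <<'E'
from h import *
S=grab('scene')
print((proj(S,[[.5583,-.4017,.1803],[.5634,-.4058,.11],[.56,-.4033,.11],[.5656,-.4037,.11],[.5583,-.4017,.11]])-[110,120])*4)
E
```

```text
[[185.05335036 173.97406741]
 [212.62715884 251.81903698]
 [217.81451503 248.08285847]
 [214.68218673 254.47048559]
 [220.90988454 246.24096543]]
```

View pics/t1.png

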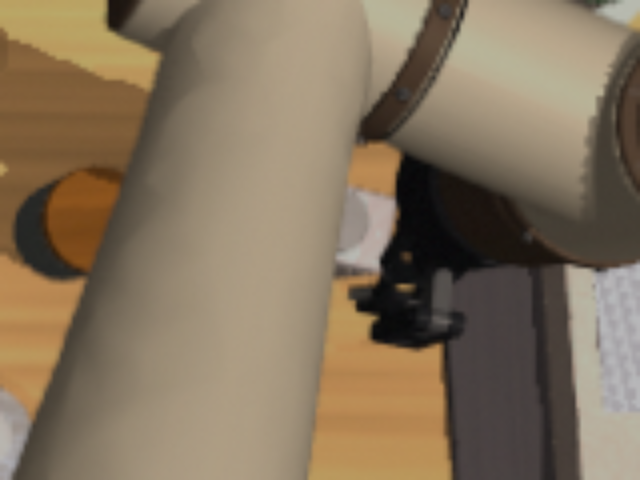

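Top crop: the arm hides most of the tin, with the lid edge visible at (352,220), and the gripper sits over it. I shift by (+4.5, −2) mm, turn −3°, descend and close.

>>> {"api": "step_arm", "payload": {
  "plan": [
    [[0.0045, -0.002, 0], [0, 0, -3]],
    [[0, 0, -0.03], [0, 0, 0]],
    [[0, 0, -0.03], [0, 0, 0]],
    [[0, 0, -0.03], [0, 0, 0]],
    [[0, 0, -0.025], [0, 0, 0]],
    [[0, 0, 0], [0, 0, 0]],
    [[0, 0, 0], [0, 0, 0]]
  ]
}}

```text
clock: 5.68
position: [0.5664, -0.4056, 0.059]
eef_rot: [[-0.216, -0.976, 0.004], [-0.976, 0.216, -0.002], [0.001, -0.004, -1.0]]
force: [0.1, -1.0, 0.9]
gripper_width: 0.0848
gripper_force: 0.0
```

>>> {"api": "step_arm", "payload": {
  "plan": [
    [[0, 0, 0], [0, 0, 0]],
    [[0, 0, 0], [0, 0, 0]],
    [[0, 0, 0], [0, 0, 0]],
    [[0, 0, 0], [0, 0, 0]],
    [[0, 0, 0], [0, 0, 0]],
    [[0, 0, 0], [0, 0, 0]]
  ],
  "jaw": 0.03,
  "squeeze": 30
}}

```text
clock: 6.42
position: [0.5649, -0.4049, 0.0575]
eef_rot: [[-0.216, -0.976, 0.001], [-0.976, 0.216, -0.001], [0.001, -0.001, -1.0]]
force: [-1.1, 1.0, 5.4]
gripper_width: 0.0478
gripper_force: 38.0
```

>>> {"api": "step_arm", "payload": {
  "plan": [
    [[0, 0, 0.01], [0, 0, 0]],
    [[0, 0, 0.03], [0, 0, 0]],
    [[0, 0, 0.04], [0, 0, 0]],
    [[0, 0, 0.04], [0, 0, 0]],
    [[0, 0, 0.04], [0, 0, 0]],
    [[0, 0, 0.04], [0, 0, 0]],
    [[0, 0, 0.04], [0, 0, 0]],
    [[0, 0, 0.04], [0, 0, 0]],
    [[0, 0, 0], [0, 0, 0]]
  ]
}}

```text
clock: 7.55
position: [0.5658, -0.4054, 0.3404]
eef_rot: [[-0.216, -0.976, 0.007], [-0.976, 0.216, -0.004], [0.002, -0.008, -1.0]]
force: [0.5, 0.0, -2.7]
gripper_width: 0.0481
gripper_force: 37.8
```

>>> {"api": "step_arm", "payload": {
  "plan": [
    [[-0.0013, 0.037, 0], [0, 0, 3.4]],
    [[-0.0013, 0.037, 0], [0, 0, 3.4]],
    [[-0.0013, 0.037, 0], [0, 0, 3.4]],
    [[-0.0013, 0.037, 0], [0, 0, 3.4]],
    [[-0.0013, 0.037, 0], [0, 0, 3.4]],
    [[-0.0013, 0.037, 0], [0, 0, 3.4]],
    [[-0.0013, 0.037, 0], [0, 0, 3.4]],
    [[-0.0013, 0.037, 0], [0, 0, 3.4]],
    [[-0.0013, 0.037, 0], [0, 0, 3.4]],
    [[-0.0013, 0.037, 0], [0, 0, 3.4]],
    [[-0.0013, 0.037, 0], [0, 0, 3.4]],
    [[-0.0013, 0.037, 0], [0, 0, 3.4]],
    [[-0.0013, 0.037, 0], [0, 0, 3.4]],
    [[-0.0013, 0.037, 0], [0, 0, 3.4]],
    [[-0.0013, 0.037, 0], [0, 0, 3.4]],
    [[-0.0013, 0.037, 0], [0, 0, 3.4]],
    [[-0.0013, 0.037, 0], [0, 0, 3.4]],
    [[-0.0013, 0.037, 0], [0, 0, 3.4]],
    [[0, 0, 0], [0, 0, 0]],
    [[0, 0, 0], [0, 0, 0]]
  ]
}}

```text
clock: 10.05
position: [0.5409, 0.2609, 0.3348]
eef_rot: [[0.751, -0.66, -0.002], [-0.66, -0.751, -0.002], [-0.001, 0.003, -1.0]]
force: [0.1, -0.1, -2.8]
gripper_width: 0.0479
gripper_force: 36.1
```

```bash
python3 - <<'E'
from h import *
S=grab('scene'); s=status.sense(); print(s['position'].round(4),s['force'].round(2),s['joint_positions'].round(2))
y=s['eef_rot'][:,1]; print('psi',np.degrees(np.arctan2(y[1],y[0]))%360)
a=S['pixels'][40:260,300:500,::-1]; cv2.imwrite('pics/s2.png',cv2.resize(a,None,fx=2.7,fy=2.7,interpolation=cv2.INTER_CUBIC))
print((proj(S,[.5421,.2674,.34-.0575+.11])-[300,40])*2.7)
E
```

```text
[0.5411 0.2605 0.3354] [ 0.41 -0.35 -1.89] [ 0.72  0.29  0.13 -0.   -1.41  0.13]
psi 228.6734342143438
[[392.63108177 157.62682356]]
```

View pics/s2.png

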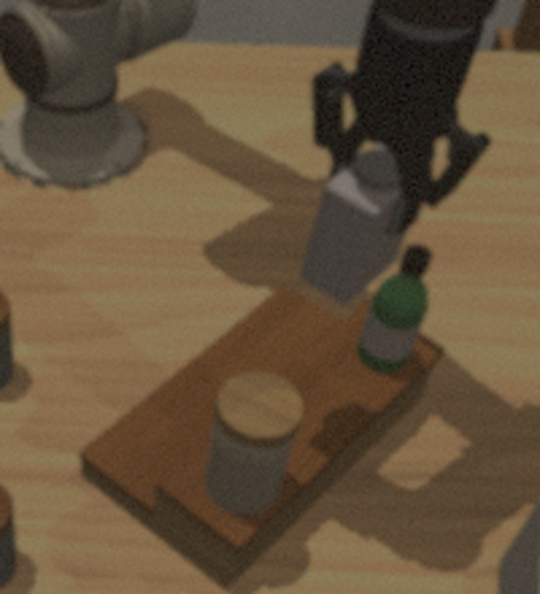

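Scene crop: the tin hangs upright with its lid at (377,160), between the bottle (395,310) and the jar (258,405). I lower part way and measure where the lid sits relative to the TCP.

>>> {"api": "step_arm", "payload": {
  "plan": [
    [[0.001, 0.007, -0.02], [0, 0, 0]],
    [[0, 0, -0.03], [0, 0, 0]],
    [[0, 0, -0.03], [0, 0, 0]],
    [[0, 0, -0.03], [0, 0, 0]],
    [[0, 0, -0.03], [0, 0, 0]],
    [[0, 0, 0], [0, 0, 0]],
    [[0, 0, 0], [0, 0, 0]]
  ]
}}

```text
clock: 10.98
position: [0.5433, 0.268, 0.1978]
eef_rot: [[0.751, -0.66, 0.002], [-0.66, -0.751, 0.001], [0.001, -0.002, -1.0]]
force: [0.1, -0.2, -2.3]
gripper_width: 0.0477
gripper_force: 36.0
```

```bash
python3 - <<'E'
from h import *
S=grab('scene'); s=status.sense(); p=s['position']; print(p.round(4))
zb=p[2]-.0575
x0=np.array([-0.7490,.6626]);n=np.array([.6626,.7490])
c=[list(p[:2]+a*n+b*x0)+[zb+.1] for a,b in((-.024,-.038),(.024,-.038),(.024,.038),(-.024,.038))]
q=proj(S,c+[[p[0],p[1],zb+.11]]+[list(np.array(c[i][:2]))+[zb] for i in (0,1,2)])
u0,v0=q.mean(0).astype(int)-[50,50]
k=5.5;a=cv2.resize(S['pixels'][v0:v0+105,u0:u0+100,::-1],None,fx=k,fy=k,interpolation=cv2.INTER_CUBIC); a=cv2.convertScaleAbs(a,alpha=1.5)
for w in q: cv2.circle(a,tuple(int(t) for t in ((w-[u0,v0]+.5)*k)),3,(0,0,255),1)
cv2.imwrite('pics/s3.png',a);print(u0,v0,q.round(1).tolist())
E
```

```text
[0.5434 0.2684 0.1983]
376 113 [[411.4, 155.2], [428.6, 165.9], [447.5, 149.0], [430.5, 139.0], [430.6, 149.0], [404.2, 183.1], [419.8, 193.6], [437.5, 177.0]]
```

View pics/s3.png

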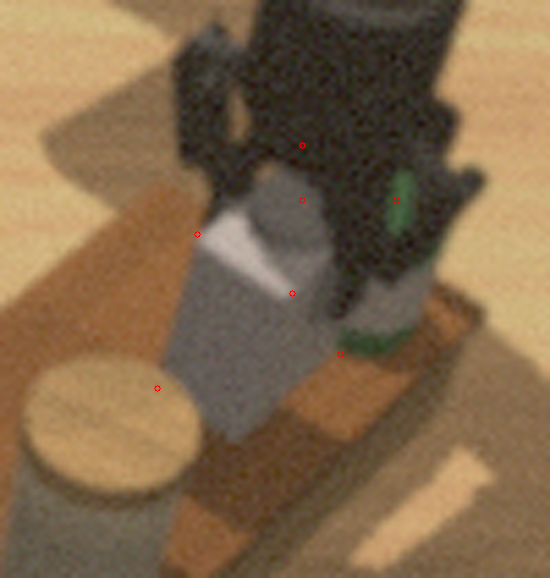

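Scene crop: the tin's visible corners at (199,230), (286,298) and (237,440) match the prediction to about 1 px, so it is centred and upright. I lower it onto the upper step.

>>> {"api": "step_arm", "payload": {
  "plan": [
    [[-0.001, -0.001, -0.02], [0, 0, 0]],
    [[0, 0, -0.02], [0, 0, 0]],
    [[0, 0, -0.01], [0, 0, 0]],
    [[0, 0, -0.003], [0, 0, 0]],
    [[0, 0, 0], [0, 0, 0]],
    [[0, 0, 0], [0, 0, 0]]
  ]
}}

```text
clock: 11.78
position: [0.5419, 0.2676, 0.1442]
eef_rot: [[0.752, -0.66, 0.001], [-0.66, -0.752, 0.001], [0.0, -0.002, -1.0]]
force: [-0.3, 0.5, -2.4]
gripper_width: 0.0479
gripper_force: 36.1
```

>>> {"api": "step_arm", "payload": {
  "plan": [
    [[0, 0, -0.001], [0, 0, 0]],
    [[0, 0, -0.001], [0, 0, 0]],
    [[0, 0, 0], [0, 0, 0]]
  ]
}}

```text
clock: 12.15
position: [0.5417, 0.2674, 0.1424]
eef_rot: [[0.752, -0.659, 0.001], [-0.659, -0.752, 0.0], [0.001, -0.001, -1.0]]
force: [-1.7, -0.5, 4.7]
gripper_width: 0.0481
gripper_force: 36.3
```

>>> {"api": "step_arm", "payload": {
  "plan": [
    [[0, 0, 0], [0, 0, 0]],
    [[0, 0, 0], [0, 0, 0]],
    [[0, 0, 0], [0, 0, 0]],
    [[0, 0, 0], [0, 0, 0]],
    [[0, 0, 0.02], [0, 0, 0]],
    [[0, 0, 0.03], [0, 0, 0]],
    [[0, 0, 0.04], [0, 0, 0]],
    [[0, 0, 0.04], [0, 0, 0]],
    [[0, 0, 0.04], [0, 0, 0]],
    [[0, 0, 0.03], [0, 0, 0]],
    [[0, 0, 0], [0, 0, 0]]
  ],
  "jaw": 0.085
}}

```text
clock: 13.52
position: [0.5423, 0.2678, 0.3445]
eef_rot: [[0.752, -0.66, 0.005], [-0.66, -0.752, 0.004], [0.002, -0.006, -1.0]]
force: [-0.7, 0.2, 0.1]
gripper_width: 0.085
gripper_force: 0.0
```

>>> {"api": "step_arm", "payload": {
  "plan": [
    [[-0.0086, -0.0363, 0], [0, 0, -6.9]],
    [[-0.0086, -0.0363, 0], [0, 0, -6.9]],
    [[-0.0086, -0.0363, 0], [0, 0, -6.9]],
    [[-0.0086, -0.0363, 0], [0, 0, -6.9]],
    [[-0.0086, -0.0363, 0], [0, 0, -6.9]],
    [[-0.0086, -0.0363, 0], [0, 0, -6.9]],
    [[-0.0086, -0.0363, 0], [0, 0, -6.9]],
    [[-0.0086, -0.0363, 0], [0, 0, -6.9]],
    [[-0.0086, -0.0363, 0], [0, 0, -6.9]],
    [[-0.0086, -0.0363, 0], [0, 0, -6.9]],
    [[-0.0086, -0.0363, 0], [0, 0, -6.9]],
    [[-0.0086, -0.0363, 0], [0, 0, -6.9]],
    [[-0.0086, -0.0363, 0], [0, 0, -6.9]],
    [[0, 0, 0], [0, 0, 0]],
    [[0, 0, 0], [0, 0, 0]]
  ]
}}

```text
clock: 15.4
position: [0.4293, -0.2044, 0.3405]
eef_rot: [[-0.656, -0.755, -0.001], [-0.755, 0.656, 0.001], [0.0, 0.001, -1.0]]
force: [0.6, 0.4, 0.4]
gripper_width: 0.0849
gripper_force: 0.0
```

```bash
python3 - <<'E'
from h import *
T=grab('top','t4.png'); s=status.sense(); print(s['position'].round(4)); y=s['eef_rot'][:,1]; print('psi',np.degrees(np.arctan2(y[1],y[0]))%360)
a=T['pixels'][155:325,135:305,::-1]; cv2.imwrite('pics/t4c.png',cv2.resize(a,None,fx=3.5,fy=3.5,interpolation=cv2.INTER_CUBIC))
E
```

```text
[ 0.4295 -0.2042  0.3407]
psi 139.07601851188264
```

View pics/t4c.png

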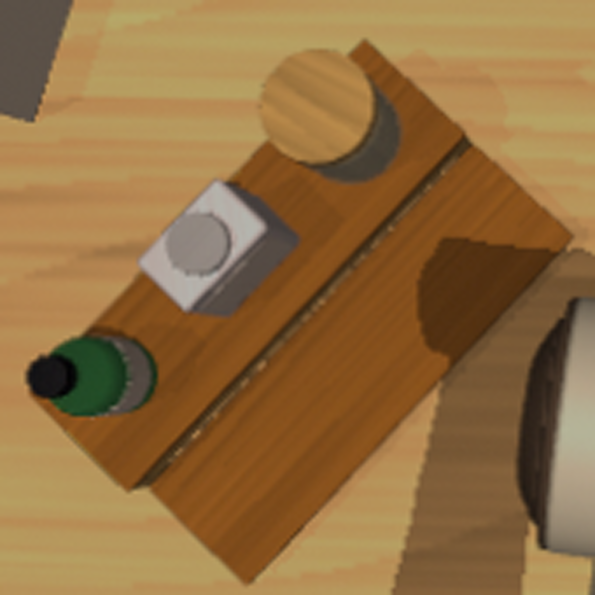

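Top crop: the oblong tin stands on the upper step between jar and bottle, lid at (198,244), square to the riser; jar and bottle have not moved. Now down for the flat tin.

>>> {"api": "step_arm", "payload": {
  "plan": [
    [[0, 0, -0.05], [0, 0, 0]],
    [[0, 0, -0.05], [0, 0, 0]],
    [[0, 0, -0.05], [0, 0, 0]],
    [[0, 0, -0.05], [0, 0, 0]],
    [[0, 0, -0.04], [0, 0, 0]],
    [[0, 0, -0.04], [0, 0, 0]],
    [[0, 0, -0.03], [0, 0, 0]],
    [[0, 0, -0.015], [0, 0, 0]],
    [[0, 0, 0], [0, 0, 0]],
    [[0, 0, 0], [0, 0, 0]]
  ]
}}

```text
clock: 16.7
position: [0.4305, -0.2043, 0.017]
eef_rot: [[-0.655, -0.756, 0.001], [-0.756, 0.655, -0.0], [-0.001, -0.001, -1.0]]
force: [0.4, 0.4, 0.0]
gripper_width: 0.0851
gripper_force: 0.0
```

```bash
python3 - <<'E'
from h import *
T=grab('top')
p=onz(T,[np.array([198,244])/3.5+[134.64,154.64]],.195)[0];print(p, status.sense()['position'])
c=np.array([[[220,183],[270,215]],]) 
q=onz(T,np.array([[220,180],[139,265],[187,311],[268,226]])/3.5+[134.64,154.64],.185);print(q.round(4),q.mean(0))
for i,j in((0,1),(3,2),(0,3),(1,2)): d=q[j]-q[i];print(np.degrees(np.arctan2(d[1],d[0]))%180,np.hypot(*d[:2]))
E
```

```text
[0.54097509 0.26404843 0.195     ] [ 0.43050351 -0.20435711  0.01715007]
[[0.5827 0.2552 0.185 ]
 [0.5275 0.3041 0.185 ]
 [0.4994 0.2716 0.185 ]
 [0.5542 0.2229 0.185 ]] [0.54095525 0.26343863 0.185     ]
138.49318566798814 0.07371736649781656
138.3594700702321 0.07331920526480717
48.5882049792103 0.04313474125761302
49.11980853761938 0.04296614095194046
```

>>> {"api": "step_arm", "payload": {
  "plan": [
    [[0, 0, -0.008], [0, 0, 0]],
    [[-0.001, 0, -0.004], [0, 0, 0]],
    [[0, 0, 0], [0, 0, 0]]
  ]
}}

```text
clock: 17.12
position: [0.4281, -0.2046, 0.004]
eef_rot: [[-0.656, -0.755, -0.001], [-0.755, 0.656, 0.0], [0.001, 0.001, -1.0]]
force: [-0.0, 0.5, 0.2]
gripper_width: 0.0848
gripper_force: 0.0
```

>>> {"api": "step_arm", "payload": {
  "plan": [
    [[0, 0, 0], [0, 0, 0]],
    [[0, 0, 0], [0, 0, 0]],
    [[0, 0, 0], [0, 0, 0]],
    [[0, 0, 0], [0, 0, 0]],
    [[0, 0, 0], [0, 0, 0]]
  ],
  "jaw": 0.045
}}

```text
clock: 17.75
position: [0.4288, -0.2047, 0.0046]
eef_rot: [[-0.656, -0.755, 0.0], [-0.755, 0.656, -0.0], [-0.0, -0.0, -1.0]]
force: [-0.5, 0.1, 4.9]
gripper_width: 0.0652
gripper_force: 33.6
```

>>> {"api": "step_arm", "payload": {
  "plan": [
    [[0, 0, 0.01], [0, 0, 0]],
    [[0, 0, 0.03], [0, 0, 0]],
    [[0, 0, 0.05], [0, 0, 0]],
    [[0, 0, 0.05], [0, 0, 0]],
    [[0, 0, 0.05], [0, 0, 0]],
    [[0.0142, 0.035, 0], [0, 0, 0]],
    [[0.0142, 0.035, 0], [0, 0, 0]],
    [[0.0142, 0.035, 0], [0, 0, 0]],
    [[0.0142, 0.035, 0], [0, 0, 0]],
    [[0.0142, 0.035, 0], [0, 0, 0]],
    [[0.0142, 0.035, 0], [0, 0, 0]],
    [[0.0142, 0.035, 0], [0, 0, 0]],
    [[0.0142, 0.035, 0], [0, 0, 0]],
    [[0.0142, 0.035, 0], [0, 0, 0]],
    [[0, 0, -0.04], [0, 0, 0]],
    [[0, 0, -0.04], [0, 0, 0]],
    [[0, 0, -0.04], [0, 0, 0]],
    [[0, 0, 0], [0, 0, 0]],
    [[0, 0, 0], [0, 0, 0]]
  ]
}}

```text
clock: 20.12
position: [0.5574, 0.1107, 0.0757]
eef_rot: [[-0.655, -0.755, 0.002], [-0.755, 0.655, 0.0], [-0.002, -0.001, -1.0]]
force: [0.1, 0.3, -0.8]
gripper_width: 0.0652
gripper_force: 34.3
```

>>> {"api": "step_arm", "payload": {
  "plan": [
    [[-0.0007, -0.0004, -0.015], [0, 0, 0]],
    [[0, 0, -0.01], [0, 0, 0]],
    [[0, 0, -0.003], [0, 0, 0]],
    [[0, 0, 0], [0, 0, 0]],
    [[0, 0, -0.002], [0, 0, 0]],
    [[0, 0, 0], [0, 0, 0]]
  ]
}}

```text
clock: 20.88
position: [0.5561, 0.1101, 0.0447]
eef_rot: [[-0.656, -0.755, 0.001], [-0.755, 0.656, 0.0], [-0.001, -0.001, -1.0]]
force: [-0.5, -0.8, -0.3]
gripper_width: 0.0652
gripper_force: 34.5
```

>>> {"api": "step_arm", "payload": {
  "plan": [
    [[0, 0, -0.001], [0, 0, 0]],
    [[0, 0, 0], [0, 0, 0]]
  ]
}}

```text
clock: 21.12
position: [0.5561, 0.1101, 0.0447]
eef_rot: [[-0.655, -0.755, 0.001], [-0.755, 0.655, 0.0], [-0.001, -0.001, -1.0]]
force: [-2.2, -0.3, 5.3]
gripper_width: 0.0655
gripper_force: 35.1
```

>>> {"api": "step_arm", "payload": {
  "plan": [
    [[0, 0, 0], [0, 0, 0]],
    [[0, 0, 0], [0, 0, 0]],
    [[0, 0, 0], [0, 0, 0]],
    [[0, 0, 0.02], [0, 0, 0]],
    [[0, 0, 0.04], [0, 0, 0]],
    [[0, 0, 0.05], [0, 0, 0]],
    [[0, 0, 0.05], [0, 0, 0]],
    [[0.013, -0.0336, 0], [0, 0, 0]],
    [[0.013, -0.0336, 0], [0, 0, 0]],
    [[0.013, -0.0336, 0], [0, 0, 0]],
    [[0.013, -0.0336, 0], [0, 0, 0]],
    [[0.013, -0.0336, 0], [0, 0, 0]],
    [[0.013, -0.0336, 0], [0, 0, 0]],
    [[0.013, -0.0336, 0], [0, 0, 0]],
    [[0.013, -0.0336, 0], [0, 0, 0]],
    [[0.013, -0.0336, 0], [0, 0, 0]],
    [[0, 0, 0], [0, 0, 0]],
    [[0, 0, 0], [0, 0, 0]]
  ],
  "jaw": 0.085
}}

```text
clock: 23.38
position: [0.6724, -0.1923, 0.2028]
eef_rot: [[-0.656, -0.755, -0.001], [-0.755, 0.656, 0.0], [0.0, 0.001, -1.0]]
force: [0.4, -0.3, 0.2]
gripper_width: 0.085
gripper_force: 0.0
```

```bash
cat > m4.py <<'E'
from m3 import *
s=status.sense();print('tcp',s['position'].round(4))
n=np.array([.6626,.7490]);y=np.array([-.749,.6626]);c=np.array([.5037,.2240])
def rel(P): d=P[:2]-c; return (d@n*1000).round(1),(d@y*1000).round(1)
def look(z,P,mT=meT,mS=meS):
    for im,m,nm in((T,mT,'T'),(S,mS,'S')):
        u=proj(im,[P[0],P[1],z])[0]; e=ell(m,u,18); q=onz(im,e[0],z)[0]; print(nm,q.round(4),'riser mm',rel(q),e[0].round(1),e[1])
E
python3 - <<'E'
from m4 import *
look(.08,(.5567,.1103))
jl=onz(T,[np.array([318,106])/3.5+[134.64,154.64]],.205)[0];print('jar',rel(jl))
E
```

```text
tcp [ 0.6725 -0.1916  0.2034]
T [0.5572 0.1123 0.08  ] riser mm (np.float64(-48.3), np.float64(-114.1)) [266.7 223.1] [23.9 25. ]
S [0.5576 0.1191 0.08  ] riser mm (np.float64(-42.8), np.float64(-109.9)) [360.1 196.7] [15.9 17.4]
jar (np.float64(57.4), np.float64(-115.4))
```

>>> {"api": "step_arm", "payload": {
  "plan": [
    [[0.0005, -0.0005, -0.05], [0, 0, 0]],
    [[0, 0, -0.05], [0, 0, 0]],
    [[0, 0, -0.04], [0, 0, 0]],
    [[0, 0, -0.03], [0, 0, 0]],
    [[0, 0, -0.018], [0, 0, 0]],
    [[0, 0, -0.008], [0, 0, 0]],
    [[0, 0, 0], [0, 0, 0]]
  ]
}}

```text
clock: 24.35
position: [0.6736, -0.1927, 0.0078]
eef_rot: [[-0.655, -0.755, 0.001], [-0.755, 0.655, -0.0], [-0.0, -0.001, -1.0]]
force: [-0.6, -0.5, -0.7]
gripper_width: 0.0851
gripper_force: 0.0
```

>>> {"api": "step_arm", "payload": {
  "plan": [
    [[0, 0, 0], [0, 0, 0]],
    [[0, 0, 0], [0, 0, 0]],
    [[0, 0, 0], [0, 0, 0]],
    [[0, 0, 0], [0, 0, 0]],
    [[0, 0, 0], [0, 0, 0]],
    [[0, 0, 0], [0, 0, 0]]
  ],
  "jaw": 0.035
}}

```text
clock: 25.1
position: [0.674, -0.1931, 0.0088]
eef_rot: [[-0.656, -0.755, 0.002], [-0.755, 0.656, -0.001], [-0.001, -0.002, -1.0]]
force: [-1.4, 0.5, 5.5]
gripper_width: 0.0512
gripper_force: 31.9
```

>>> {"api": "step_arm", "payload": {
  "plan": [
    [[0, 0, 0.01], [0, 0, 0]],
    [[0, 0, 0.04], [0, 0, 0]],
    [[0, 0, 0.05], [0, 0, 0]],
    [[0, 0, 0.05], [0, 0, 0]],
    [[0, 0, 0.05], [0, 0, 0]],
    [[-0.013, 0.0338, 0], [0, 0, 0]],
    [[-0.013, 0.0338, 0], [0, 0, 0]],
    [[-0.013, 0.0338, 0], [0, 0, 0]],
    [[-0.013, 0.0338, 0], [0, 0, 0]],
    [[-0.013, 0.0338, 0], [0, 0, 0]],
    [[-0.013, 0.0338, 0], [0, 0, 0]],
    [[-0.013, 0.0338, 0], [0, 0, 0]],
    [[-0.013, 0.0338, 0], [0, 0, 0]],
    [[-0.013, 0.0338, 0], [0, 0, 0]],
    [[0, 0, -0.04], [0, 0, 0]],
    [[0, 0, -0.04], [0, 0, 0]],
    [[0, 0, -0.02], [0, 0, 0]],
    [[0, 0, 0], [0, 0, 0]],
    [[0, 0, 0], [0, 0, 0]]
  ]
}}

```text
clock: 27.48
position: [0.5569, 0.1114, 0.1084]
eef_rot: [[-0.656, -0.755, 0.002], [-0.755, 0.656, 0.001], [-0.002, -0.001, -1.0]]
force: [0.4, -0.7, -0.1]
gripper_width: 0.051
gripper_force: 31.8
```

>>> {"api": "step_arm", "payload": {
  "plan": [
    [[0, 0, -0.01], [0, 0, 0]],
    [[0, 0, -0.006], [0, 0, 0]],
    [[0, 0, -0.002], [0, 0, 0]],
    [[0, 0, 0], [0, 0, 0]],
    [[0, 0, -0.001], [0, 0, 0]],
    [[0, 0, 0], [0, 0, 0]]
  ]
}}

```text
clock: 28.22
position: [0.5564, 0.1114, 0.0887]
eef_rot: [[-0.656, -0.755, 0.001], [-0.755, 0.656, 0.0], [-0.001, -0.0, -1.0]]
force: [-1.3, -1.5, 0.4]
gripper_width: 0.051
gripper_force: 31.9
```

>>> {"api": "step_arm", "payload": {
  "plan": [
    [[0, 0, -0.001], [0, 0, 0]],
    [[0, 0, 0], [0, 0, 0]]
  ]
}}

```text
clock: 28.48
position: [0.5565, 0.1114, 0.0887]
eef_rot: [[-0.655, -0.755, 0.001], [-0.755, 0.655, 0.0], [-0.001, -0.001, -1.0]]
force: [-3.4, 0.1, 7.5]
gripper_width: 0.0514
gripper_force: 32.5
```

>>> {"api": "step_arm", "payload": {
  "plan": [
    [[0, 0, 0], [0, 0, 0]],
    [[0, 0, 0], [0, 0, 0]],
    [[0, 0, 0], [0, 0, 0]],
    [[0, 0, 0.02], [0, 0, 0]],
    [[0, 0, 0.04], [0, 0, 0]],
    [[0, 0, 0.05], [0, 0, 0]],
    [[0, 0, 0.04], [0, 0, 0]],
    [[0.0245, -0.032, 0], [0, 0, 0]],
    [[0.0245, -0.032, 0], [0, 0, 0]],
    [[0.0245, -0.032, 0], [0, 0, 0]],
    [[0.0245, -0.032, 0], [0, 0, 0]],
    [[0.0245, -0.032, 0], [0, 0, 0]],
    [[0, 0, 0], [0, 0, 0]],
    [[0, 0, 0], [0, 0, 0]]
  ],
  "jaw": 0.085
}}

```text
clock: 30.22
position: [0.6783, -0.0486, 0.2367]
eef_rot: [[-0.656, -0.755, -0.001], [-0.755, 0.656, 0.0], [0.001, 0.001, -1.0]]
force: [-0.5, -0.1, -0.1]
gripper_width: 0.085
gripper_force: 0.0
```

```bash
python3 - <<'E'
from m4 import *
look(.118,(.5567,.1103))
E
```

```text
tcp [ 0.6783 -0.0479  0.2374]
T [0.5544 0.1271 0.118 ] riser mm (np.float64(-39.0), np.float64(-102.2)) [258.5 222.7] [40.2 45.7]
S [0.5751 0.1055 0.118 ] riser mm (np.float64(-41.4), np.float64(-132.0)) [356.  192.6] [20.6 27.1]
```

>>> {"api": "step_arm", "payload": {
  "plan": [
    [[0.001, -0.001, -0.05], [0, 0, 0]],
    [[0, 0, -0.04], [0, 0, 0]],
    [[0, 0, -0.04], [0, 0, 0]],
    [[0, 0, -0.03], [0, 0, 0]],
    [[0, 0, -0.022], [0, 0, 0]],
    [[0, 0, 0], [0, 0, 0]],
    [[0, 0, 0], [0, 0, 0]]
  ]
}}

```text
clock: 31.2
position: [0.6805, -0.0491, 0.0568]
eef_rot: [[-0.655, -0.756, 0.002], [-0.756, 0.655, -0.0], [-0.001, -0.002, -1.0]]
force: [0.2, -0.9, 0.2]
gripper_width: 0.0852
gripper_force: 0.0
```

>>> {"api": "step_arm", "payload": {
  "plan": [
    [[0, 0, 0], [0, 0, 0]],
    [[0, 0, 0], [0, 0, 0]],
    [[0, 0, 0], [0, 0, 0]],
    [[0, 0, 0], [0, 0, 0]],
    [[0, 0, 0], [0, 0, 0]]
  ],
  "jaw": 0.045
}}

```text
clock: 31.82
position: [0.6805, -0.0495, 0.0571]
eef_rot: [[-0.655, -0.755, 0.003], [-0.755, 0.655, 0.0], [-0.002, -0.002, -1.0]]
force: [-1.0, 1.9, 5.3]
gripper_width: 0.0636
gripper_force: 33.3
```

>>> {"api": "step_arm", "payload": {
  "plan": [
    [[0, 0, 0.01], [0, 0, 0]],
    [[0, 0, 0.01], [0, 0, 0]],
    [[0, 0, 0], [0, 0, 0]],
    [[0, 0, 0], [0, 0, 0]],
    [[0, 0, 0], [0, 0, 0]]
  ]
}}

```text
clock: 32.45
position: [0.6793, -0.0498, 0.0748]
eef_rot: [[-0.656, -0.755, -0.001], [-0.755, 0.656, -0.0], [0.001, 0.001, -1.0]]
force: [-0.4, -0.2, -1.1]
gripper_width: 0.0633
gripper_force: 33.2
```

>>> {"api": "step_arm", "payload": {
  "plan": [
    [[0.001, 0, -0.01], [0, 0, 0]],
    [[0, 0, -0.008], [0, 0, 0]],
    [[0, 0, 0], [0, 0, 0]],
    [[0, 0, -0.001], [0, 0, 0]],
    [[0, 0, 0], [0, 0, 0]]
  ]
}}

```text
clock: 33.08
position: [0.6805, -0.0497, 0.0567]
eef_rot: [[-0.656, -0.755, -0.0], [-0.755, 0.656, -0.0], [0.0, 0.0, -1.0]]
force: [-2.3, 1.5, 5.0]
gripper_width: 0.0637
gripper_force: 33.5
```

>>> {"api": "step_arm", "payload": {
  "plan": [
    [[0, 0, 0], [0, 0, 0]],
    [[0, 0, 0], [0, 0, 0]],
    [[0, 0, 0], [0, 0, 0]],
    [[0, 0, 0.02], [0, 0, 0]],
    [[0, 0, 0.04], [0, 0, 0]],
    [[0, 0, 0.05], [0, 0, 0]],
    [[0, 0, 0.04], [0, 0, 0]],
    [[-0.0356, -0.0034, 0], [0, 0, 0]],
    [[-0.0356, -0.0034, 0], [0, 0, 0]],
    [[-0.0356, -0.0034, 0], [0, 0, 0]],
    [[-0.0356, -0.0034, 0], [0, 0, 0]],
    [[-0.0356, -0.0034, 0], [0, 0, 0]],
    [[-0.0356, -0.0034, 0], [0, 0, 0]],
    [[-0.0356, -0.0034, 0], [0, 0, 0]],
    [[0, 0, 0], [0, 0, 0]],
    [[0, 0, 0], [0, 0, 0]]
  ],
  "jaw": 0.085
}}

```text
clock: 35.08
position: [0.4322, -0.0735, 0.2068]
eef_rot: [[-0.656, -0.755, 0.002], [-0.755, 0.656, 0.0], [-0.001, -0.001, -1.0]]
force: [-0.2, 0.1, -0.3]
gripper_width: 0.0848
gripper_force: 0.0
```

>>> {"api": "step_arm", "payload": {
  "plan": [
    [[-0.001, 0.0005, -0.05], [0, 0, 0]],
    [[0, 0, -0.04], [0, 0, 0]],
    [[0, 0, -0.035], [0, 0, 0]],
    [[0, 0, -0.025], [0, 0, 0]],
    [[0, 0, 0], [0, 0, 0]],
    [[0, 0, 0], [0, 0, 0]]
  ]
}}

```text
clock: 35.83
position: [0.4318, -0.0729, 0.0569]
eef_rot: [[-0.655, -0.755, 0.001], [-0.755, 0.655, -0.0], [-0.001, -0.001, -1.0]]
force: [-0.3, -0.3, 0.0]
gripper_width: 0.0851
gripper_force: 0.0
```

>>> {"api": "step_arm", "payload": {
  "plan": [
    [[0, 0, 0], [0, 0, 0]],
    [[0, 0, 0], [0, 0, 0]],
    [[0, 0, 0], [0, 0, 0]],
    [[0, 0, 0], [0, 0, 0]],
    [[0, 0, 0], [0, 0, 0]]
  ],
  "jaw": 0.045
}}

```text
clock: 36.45
position: [0.4313, -0.0728, 0.0574]
eef_rot: [[-0.655, -0.755, 0.002], [-0.755, 0.655, 0.0], [-0.002, -0.002, -1.0]]
force: [-1.2, 1.1, 6.5]
gripper_width: 0.0635
gripper_force: 32.7
```

>>> {"api": "step_arm", "payload": {
  "plan": [
    [[0, 0, 0.01], [0, 0, 0]],
    [[0, 0, 0.01], [0, 0, 0]],
    [[0, 0, 0], [0, 0, 0]],
    [[0, 0, 0], [0, 0, 0]],
    [[0, 0, 0], [0, 0, 0]]
  ]
}}

```text
clock: 37.08
position: [0.4301, -0.0731, 0.076]
eef_rot: [[-0.656, -0.755, -0.001], [-0.755, 0.656, -0.0], [0.001, 0.001, -1.0]]
force: [0.6, -0.2, -3.6]
gripper_width: 0.0634
gripper_force: 34.8
```

>>> {"api": "step_arm", "payload": {
  "plan": [
    [[0, 0, 0.02], [0, 0, 0]],
    [[0, 0, 0], [0, 0, 0]],
    [[0, 0, 0], [0, 0, 0]],
    [[0, 0, 0], [0, 0, 0]]
  ]
}}

```text
clock: 37.58
position: [0.4299, -0.0731, 0.0956]
eef_rot: [[-0.656, -0.755, -0.002], [-0.755, 0.656, -0.0], [0.001, 0.001, -1.0]]
force: [-0.5, -0.3, -4.7]
gripper_width: 0.0633
gripper_force: 35.5
```

```bash
python3 - <<'E'
from h import *
f=[]
for i in range(8): get_image('top'); f.append(status.sense()['force'])
print(np.round(f,2)[:,2])
E
```

```text
[-4.88 -5.   -4.6  -5.45 -4.58 -4.43 -4.65 -3.63]
```

>>> {"api": "step_arm", "payload": {
  "plan": [
    [[0, 0, 0.03], [0, 0, 0]],
    [[0, 0, 0.04], [0, 0, 0]],
    [[0, 0, 0.035], [0, 0, 0]],
    [[-0.0038, 0.028, 0], [0, 0, 0]],
    [[-0.0038, 0.028, 0], [0, 0, 0]],
    [[-0.0038, 0.028, 0], [0, 0, 0]],
    [[-0.0038, 0.028, 0], [0, 0, 0]],
    [[-0.0038, 0.028, 0], [0, 0, 0]],
    [[-0.0038, 0.028, 0], [0, 0, 0]],
    [[-0.0038, 0.028, 0], [0, 0, 0]],
    [[-0.0038, 0.028, 0], [0, 0, 0]],
    [[-0.0038, 0.028, 0], [0, 0, 0]],
    [[-0.0038, 0.028, 0], [0, 0, 0]],
    [[-0.0038, 0.028, 0], [0, 0, 0]],
    [[-0.0038, 0.028, 0], [0, 0, 0]],
    [[0, 0, -0.04], [0, 0, 0]],
    [[0, 0, -0.04], [0, 0, 0]],
    [[0, 0, 0], [0, 0, 0]],
    [[0, 0, 0], [0, 0, 0]]
  ],
  "squeeze": 45
}}

```text
clock: 40.35
position: [0.3859, 0.2638, 0.1227]
eef_rot: [[-0.655, -0.755, 0.002], [-0.755, 0.655, 0.002], [-0.003, -0.001, -1.0]]
force: [0.4, -0.2, -4.0]
gripper_width: 0.0626
gripper_force: 52.4
```

>>> {"api": "step_arm", "payload": {
  "plan": [
    [[-0.001, -0.001, -0.01], [0, 0, 0]],
    [[0, 0, -0.01], [0, 0, 0]],
    [[0, 0, -0.004], [0, 0, 0]],
    [[0, 0, 0], [0, 0, 0]],
    [[0, 0, -0.001], [0, 0, 0]],
    [[0, 0, 0], [0, 0, 0]]
  ]
}}

```text
clock: 41.1
position: [0.384, 0.2621, 0.0976]
eef_rot: [[-0.655, -0.755, 0.001], [-0.755, 0.655, 0.0], [-0.0, -0.0, -1.0]]
force: [-4.4, -0.8, 8.2]
gripper_width: 0.0626
gripper_force: 53.9
```

>>> {"api": "step_arm", "payload": {
  "plan": [
    [[0, 0, 0], [0, 0, 0]],
    [[0, 0, 0], [0, 0, 0]],
    [[0, 0, 0], [0, 0, 0]],
    [[0, 0, 0.02], [0, 0, 0]],
    [[0, 0, 0.04], [0, 0, 0]],
    [[0, 0, 0.05], [0, 0, 0]],
    [[0, 0, 0.05], [0, 0, 0]],
    [[0, 0, 0.04], [0, 0, 0]],
    [[0, 0, 0.02], [0, 0, 0]],
    [[-0.025, 0.036, 0], [0, 0, 0]],
    [[-0.025, 0.036, 0], [0, 0, 0]],
    [[-0.025, 0.036, 0], [0, 0, 0]],
    [[-0.025, 0.036, 0], [0, 0, 0]],
    [[-0.025, 0.036, 0], [0, 0, 0]],
    [[-0.025, 0.036, 0], [0, 0, 0]],
    [[-0.025, 0.036, 0], [0, 0, 0]],
    [[-0.025, 0.036, 0], [0, 0, 0]],
    [[-0.025, 0.036, 0], [0, 0, 0]],
    [[0, 0, 0], [0, 0, 0]]
  ],
  "jaw": 0.085
}}

```text
clock: 43.48
position: [0.1572, 0.5878, 0.3146]
eef_rot: [[-0.654, -0.757, -0.0], [-0.757, 0.654, -0.002], [0.002, -0.001, -1.0]]
force: [0.6, 0.2, -0.2]
gripper_width: 0.085
gripper_force: 0.0
```

```bash
python3 - <<'E'
from m4 import *
print('small');look(.118,(.5567,.1103)); print('can');look(.145,(.3845,.2627),brT,brS)
print('A');look(.105,(.679,-.0495),brT,brS)
a=cv2.resize(T['pixels'][155:325,135:305,::-1],None,fx=3.3,fy=3.3,interpolation=cv2.INTER_CUBIC)
cv2.imwrite('pics/fin.png',a)
a=cv2.resize(S['pixels'][110:270,310:480,::-1],None,fx=3.5,fy=3.5,interpolation=cv2.INTER_CUBIC);cv2.imwrite('pics/fins.png',cv2.convertScaleAbs(a,alpha=1.6))
E
```

```text
tcp [0.1588 0.5859 0.3156]
small
T [0.552  0.1049 0.118 ] riser mm (np.float64(-57.2), np.float64(-115.1)) [267.9 224. ] [26.2 27.3]
S [0.5745 0.105  0.118 ] riser mm (np.float64(-42.2), np.float64(-131.9)) [355.8 192.5] [20.  26.8]
can
T [0.395  0.2548 0.145 ] riser mm (np.float64(-49.0), np.float64(101.8)) [198.1 290.7] [39.  53.6]
S [0.3865 0.2597 0.145 ] riser mm (np.float64(-51.0), np.float64(111.4)) [412.4 136.1] [15.5 22.7]
A
T [ 0.6788 -0.0496  0.105 ] riser mm (np.float64(-88.9), np.float64(-312.4)) [334.5 173.3] [25.2 25.9]
S [ 0.6828 -0.051   0.105 ] riser mm (np.float64(-87.3), np.float64(-316.3)) [290.9 227.7] [21.9 24.9]
```

View pics/fin.png

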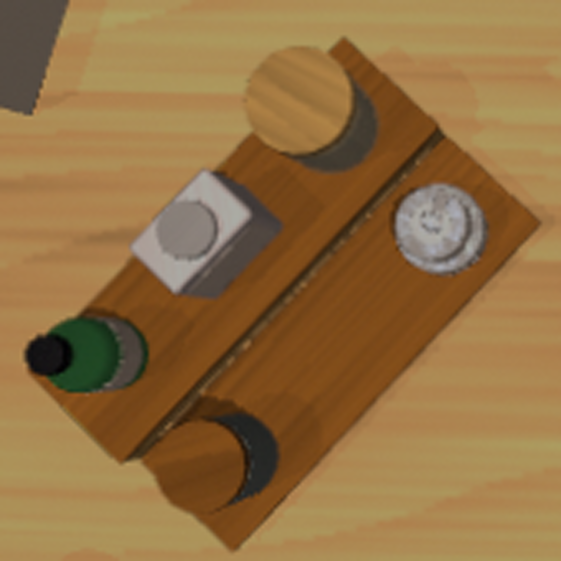

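View pics/fins.png

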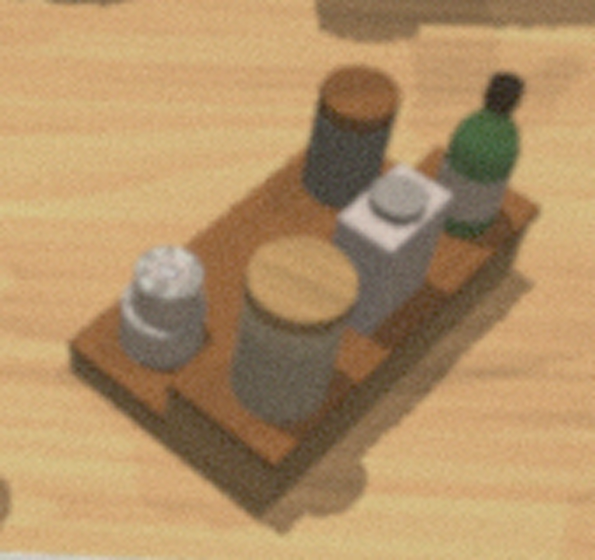

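Both views show everything upright: the small tin sits on the flat tin (fins (165,270)), the canister is in front of the bottle, and the oblong tin is square. I'll check stack centring and canister position with projected circles.

```bash
python3 - <<'E'
from m4 import *
k=5
def ov(im,box,fn,al):
    u0,v0,u1,v1=box
    a=cv2.convertScaleAbs(cv2.resize(im['pixels'][v0:v1,u0:u1,::-1],None,fx=k,fy=k,interpolation=cv2.INTER_CUBIC),alpha=al)
    t=np.linspace(0,2*np.pi,60)
    for P,z,r,col in [((.5567,.1103),.08,.033,(0,0,255)),((.5567,.1103),.118,.026,(0,255,0)),((.3845,.2627),.145,.032,(255,0,255)),((.3845,.2627),.04,.032,(255,255,0))]:
        q=proj(im,np.c_[P[0]+r*np.cos(t),P[1]+r*np.sin(t),0*t+z]); cv2.polylines(a,[((q-[u0,v0]+.5)*k).astype(np.int32)],True,col,1)
    return a
a=ov(T,(170,200,295,325),'',1.3); b=ov(S,(335,120,435,220),'',1.6)
b=b[:, :]; h=max(a.shape[0],b.shape[0]); pad=lambda x:cv2.copyMakeBorder(x,0,h-x.shape[0],0,0,0)
o=np.hstack([pad(a),pad(b)]); cv2.imwrite('pics/ov.png',cv2.resize(o,None,fx=.7,fy=.7,interpolation=cv2.INTER_AREA)); print(o.shape)
E
```

```text
tcp [0.1594 0.5853 0.3165]
(625, 1125, 3)
```

View pics/ov.png

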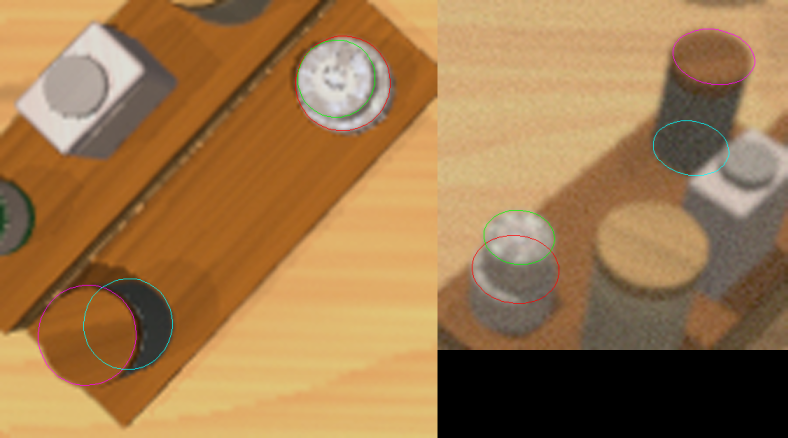

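The overlay shows both tins and the canister on their predicted circles to within about 2 mm. Handing in.

```bash
python3 -c "
from cell import workorder; print(workorder.job_done())"
```

```text
the job is handed in; nothing more can be done
None
```

The job is handed in at about 44 s: all goods are upright on their steps, and the full canister (about 0.48 kg by lifting, against about 0.1 kg for the other one lifted, which was set back in place) stands in front of the bottle; no verdict was returned.

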